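# Gather loose vial caps in the green corner of a tilted counting tray

### The arm

A 6-joint arm with a two-finger parallel gripper is mounted at the origin on the work surface. World frame = base frame: x ahead of the robot, y to its left, z up, the work surface at z = 0. Lengths are in mm, angles in rad, forces in N, time in s.
With the tool pointing down it reaches from about 400 to 925 mm from the base axis. Payload 12.5 kg.
Tool frame: the origin (TCP) lies between the finger pads; the fingertips stand 11 mm ahead of it and the grasp point (between the pads) lies 8 mm behind it (env.tip_extent is the distance from the TCP to the fingertips, in mm); x points along the fingers, z is the direction in which the jaws open and shut, and the axes are right-handed (so a half turn about x gives the same grasp; the last joint's range is limited). The gripper opens to 95 mm and grips with 3 to 60 N. Pads are 20 mm wide; open, the fingers measure 119 mm over their backs; the gripper's body (75 mm by 180 mm) begins 59 mm behind the grasp point.
Start: joints at [-1.216, 0.491, 1.559, -0, 1.092, -0.106], TCP at [277.94, -559.817, 225.661] pointing down, gripper open.
Joint ranges: [-3.1, 3.1], [-0.84, 2.19], [0.05, 2.79], [-1.13, 4.28], [0.06, 2.93], [-2.69, 2.69]. Speed limits (rad/s): [2.22, 2.22, 2.79, 3.14, 3.14, 3.14].

### API

Orientations are given as [roll, pitch, yaw] about the fixed x, y, z axes, in that order (R = Rz(yaw) Ry(pitch) Rx(roll)).
In Python, from cell import status, imaging, env gives the robot as it stands. The module is installed in compiled form; this text tells all that it offers.
- The arm moves only by the tool apply_moves, never from a script. Its argument "increments" is a list of rows, each a list of 5 numbers: the closure, from 0 (fully open) to 1 (shut), then the shift along the tool's x, y, z in mm, then the turn about the tool's x in degrees. A call has 1 to 10 rows; each row shifts and turns the commanded pose from where the row before left it, along the tool's axes as they then stand; what a row does not reach is not made up. A row lasts 1/10 s, in which the tool goes at most 50 mm and 8.59 degrees, less where a joint would pass 70% of its speed; a pose out of reach is approached as far as the arm can. A call with a gripper value outside its range is refused whole. The fingers move at their own pace and stop on an object; the grip force is fixed at half the most. Time passes only in rows, so rows that do not move let the fingers close. It gives the time, the measured TCP pose, the force and the opening at its end, in the units of the state.
- status.state(): the state, without advancing time (a new reading comes with each control period).
- imaging.read_camera(name): name is "side" or "top" or "wrist"; returns a dict with "pixels" (480x640x3 uint8, red, green, blue), "fovy" (degrees; the focal length in pixels is half the picture's height over the tangent of half this angle, whatever the lens; pixels are square), "cx", "cy" (the principal point, pixels), "R" (3x3) and "t" (3): a world point X has camera coordinates R X + t. Camera axes: x right, y down, z forward; pixel columns grow to the right and rows downward; lengths in mm; the calibration is good to about 2 mm. A picture is of the moment at which its call begins. There is no depth.
- env.job_done(): hands the job in, once; it reports no verdict.
The state is a dict: "t": time; "joints": joint angles; "qvel": joint speeds; "tau": joint torques, N m; "eef_pos": TCP position; "tcp_rot": TCP orientation; "ft_force": force on the tool from outside, world axes, zero at the start; "moment": the same for the moment, N m; "opening": opening from 0.0 (shut) to 1.0 (fully open).
Only numpy, scipy, OpenCV 4.12 (cv2) and the standard library are available. Lean on these libraries where they do the work, as an engineer would, in place of code of your own. Each camera call takes 0.05 s, during which the arm holds its last target. There are 200 camera calls.

### The job

Slide the cream tray of loose vial caps flat along the pharmacy counter, without lifting or tipping it, until the tray stands wholly on the pale green counting disc. Then take it by its blue grip and raise that corner so that the tray leans, clearly tilted (about 30 degrees), with its green corner still resting low on the disc and all three caps slid together into that green corner. Finish while still holding the tray tilted and still; do not let go, and leave the bottle, carton and prescription pad where they are.

Things in the scene. Friction and masses are not known exactly. Their poses are not given: they have to be found in the camera images.
- tray: Loose open cream plastic tray with ribbed walls, 190 mm (its x) by 150 mm (its y), 45 mm high, walls and floor 4 mm thick, about 0.35 kg (varies by a quarter). Origin at the centre of its underside, z up. Green corner at (-x, -y), blue grip at the opposite corner (+x, +y). Its yaw is within 0.4 rad of 0 at the start. It stands on the bare counter, with friction enough not to slide by itself; a steady push low on a wall slides it without tipping.
- tray_handle (a point): Centre of the blue upright grip that stands on the tray's (+x, +y) corner; at (88, 69, 70) mm in the tray frame, axes as the tray's. The grip is an upright slab 12 mm thick, 50 mm wide, from 40 to 92 mm above the tray's underside, so it rises 47 mm above the rim. Its thin direction points along the tray's diagonal, 0.668 rad from the tray's x axis towards its y axis: pinch it from above across that direction, one finger over the inside of the tray, one outside.
- tray_green_low (a point): Lowest outer point of the tray's green corner, at (-95, -75, 0) mm in the tray frame: the point on which the tray pivots when the grip is raised.
- tray_green_in (a point): Inside of the green corner: where the two inner wall faces meet, 7.5 mm above the inner floor (the height of a cap's centre), at (-91, -71, 11.5) mm in the tray frame. The inner floor (50 mm square) and walls are dark green there.
- cap0_center (a point): Centre of the orange vial cap, a disc 30 mm across and 15 mm high lying loose in the tray, 12 g, slippery (friction about 0.15: it slides from about 10 degrees of tilt, and runs well along the walls at 25 to 35 degrees).
- cap1_center (a point): Centre of the white vial cap, same size and kind.
- cap2_center (a point): Centre of the red vial cap, same size and kind.
- disc: Pale green round counting disc, 290 mm across, printed flush on the white counter (no thickness to catch on); origin at its centre, on the counter surface (z = 0). Fixed.
- pill_bottle: Bystander: amber jar with white cap, 48 mm across, 85 mm high, beyond the work; origin at the centre of its underside.
- carton: Bystander: white and blue medicine carton, 50 x 110 x 70 mm high, beyond the work; origin at the centre of its underside.
- pad: Bystander: prescription pad lying flat to the right, 150 x 100 x 16 mm; origin at the centre of its underside.

How it is judged:
By the outcome, as a careful person would: the job done as asked, in the order asked, and still so for the second after the job is handed in, while the arm keeps its last pose, push and grip.
It also fails if it takes over 64 s, if anything falls off the work surface, if the arm or the gripper's body presses on something with over 40 N, if the wrist force passes 120 N, or if a joint passes its speed limit or range.

## Working session

There is one attempt and no reset: what is moved stays moved. The work goes in short steps, Python scripts to look and compute and a tool call to move; the robot and the scene stay as the last step left them, time stands still between calls to the robot, and variables do not carry over. Pictures are saved under pics/ and viewed, about 8 in all and at most 12, crops included, and the job is handed in when it is done.

Besides the shell and the picture viewer there is one more tool, called after ">>>" as name(argument=value, ...) on one line, values as JSON. apply_moves: Moves the arm, as the interface text tells. Its arguments: {"type":"object","properties":{"increments":{"type":"array"}},"required":["increments"]}

```bash
mkdir -p pics
cat > h.py <<'E'
import numpy as np, cv2
from cell import status, imaging, env
def cam(n,save=None):
    c=imaging.read_camera(n); c['f']=240/np.tan(np.radians(c['fovy'])/2)
    c['R']=np.array(c['R']);c['t']=np.array(c['t'])
    if save: cv2.imwrite('pics/'+save,cv2.cvtColor(c['pixels'],cv2.COLOR_RGB2BGR))
    return c
def ray(c,u,v,z):
    d=c['R'].T@np.array([(u-c['cx'])/c['f'],(v-c['cy'])/c['f'],1]); o=-c['R'].T@c['t']
    return o+d*(z-o[2])/d[2]
def proj(c,X):
    p=c['R']@np.array(X,float)+c['t']; return p[:2]/p[2]*c['f']+[c['cx'],c['cy']]
E
python3 - <<'E'
from h import *
t=cam('top','top0.png'); s=cam('side','side0.png')
for c in (t,s): print(c['fovy'],c['cx'],c['cy'],(-c['R'].T@c['t']).round(),c['R'].round(2).tolist())
print(status.state())
E
```

```text
46.38001062237904 324.03081379752103 247.39802647143154 [ 540. -122. 1188.] [[0.01, -1.0, 0.03], [-1.0, -0.01, -0.07], [0.07, -0.03, -1.0]]
51.12998192476677 318.45536697149646 239.80311307829788 [522. 608. 507.] [[-0.99, -0.12, -0.01], [-0.05, 0.5, -0.87], [0.11, -0.86, -0.5]]
{'t': 0.1, 'joints': array([-1.21557822e+00,  4.91493798e-01,  1.55938624e+00,  1.23343669e-06,
        1.09171631e+00, -1.05602415e-01]), 'qvel': array([-1.22345102e-04, -2.51962965e-04, -1.50437458e-03,  6.24443564e-04,
       -1.56430984e-03,  2.71140371e-05]), 'tau': array([ 3.37728947e-03, -6.13619614e+01, -2.58605880e+01,  6.93940907e-02,
        4.69999784e-02, -5.91350295e-05]), 'eef_pos': array([ 277.87379998, -559.60007897,  225.12436951]), 'tcp_rot': array([3.03490026, 1.56979263, 1.92492389]), 'ft_force': array([ 0.40587318, -1.04316094,  0.1591346 ]), 'moment': array([-0.02226887,  0.00032897, -0.04683267]), 'opening': 1.0030840486996828}
```

View pics/top0.png

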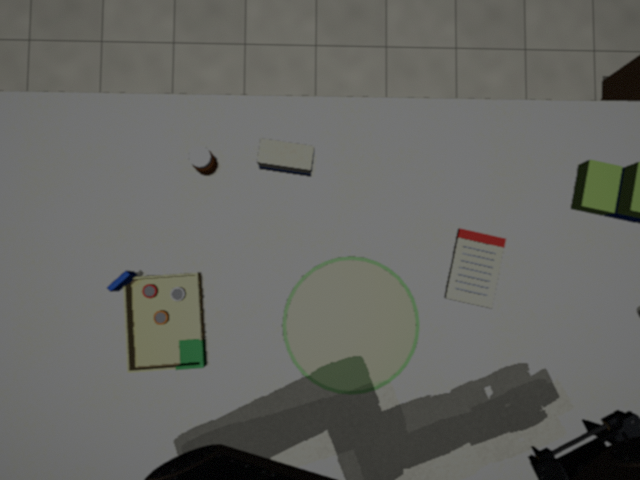

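View pics/side0.png

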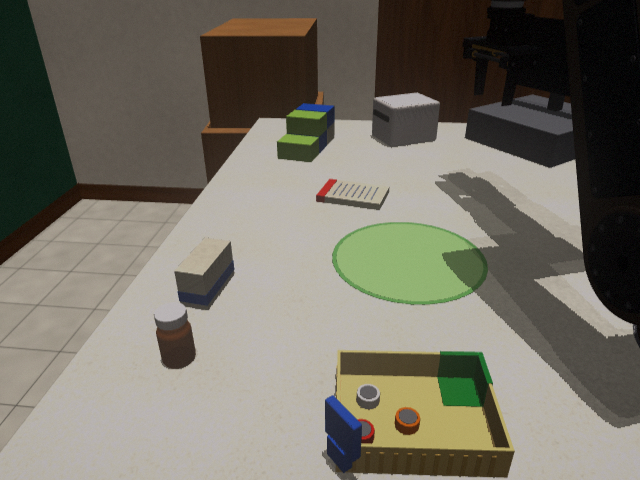

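The top view shows the tray at about (165,322), with the green corner at the lower right and the blue grip at the upper left. The disc is at (351,324). The side view agrees, and all three caps are near the grip.

```bash
cat >> h.py <<'E'
def mask(c,lo,hi):
    m=cv2.inRange(cv2.cvtColor(c['pixels'],cv2.COLOR_RGB2HSV),lo,hi)
    return cv2.morphologyEx(m,cv2.MORPH_OPEN,np.ones((2,2),np.uint8))
def big(m):
    return max(cv2.findContours(m,cv2.RETR_EXTERNAL,cv2.CHAIN_APPROX_NONE)[0],key=cv2.contourArea)
E
python3 - <<'E'
from h import *
t=cam('top'); p=t['pixels']; hsv=cv2.cvtColor(p,cv2.COLOR_RGB2HSV)
for u,v in [(165,345),(190,352),(350,290),(350,258),(230,250),(122,280)]: print((u,v),hsv[v,u])
# disc rim: brighter green ring
m=mask(t,(22,18,60),(90,110,255)); m[:, :240]=0; m[:,440:]=0; m[410:]=0; m[:240]=0
c=cv2.convexHull(big(m))[:,0]; w=np.array([ray(t,*q,0) for q in c])[:,:2]
(cx,r)=cv2.minEnclosingCircle(w.astype(np.float32)); print('disc',cx,r)
m=mask(t,(20,75,60),(90,255,255)); m[:,240:]=0; m[:240]=0;m[400:]=0
k=big(m)[:,0]; w=np.array([ray(t,*q,22) for q in k])[:,:2].astype(np.float32)
print('tray z22',cv2.minAreaRect(w))
w=np.array([ray(t,*q,45) for q in k])[:,:2].astype(np.float32)
print('tray z45',cv2.minAreaRect(w), cv2.boxPoints(cv2.minAreaRect(w)))
b=mask(t,(105,120,40),(130,255,255)); b[:,240:]=0;b[:240]=0; k=big(b)[:,0]; print('grip px',k.mean(0), ray(t,*k.mean(0),70))
o=p[255:385,90:230]; cv2.imwrite('pics/z.png',cv2.cvtColor(cv2.resize(o,None,fx=5,fy=4.6,interpolation=cv2.INTER_CUBIC),cv2.COLOR_RGB2BGR))
E
```

```text
(165, 345) [ 31  49 115]
(190, 352) [ 68 141  92]
(350, 290) [ 33  26 116]
(350, 258) [ 55  73 115]
(230, 250) [105   4 118]
(122, 280) [110 195  89]
disc (450.0358581542969, -210.90318298339844) 153.06765747070312
tray z22 ((397.0263977050781, 116.40399169921875), (58.637107849121094, 54.8189582824707), 1.1068731546401978)
tray z45 ((399.8460388183594, 111.69317626953125), (57.48057556152344, 53.73777389526367), 1.1069061756134033) [[370.59207 138.00185]
 [371.63016  84.27409]
 [429.1      85.38451]
 [428.06192 139.11226]]
grip px [119.73333333 281.73333333] [544.69373564 248.27884967  70.        ]
```

View pics/z.png

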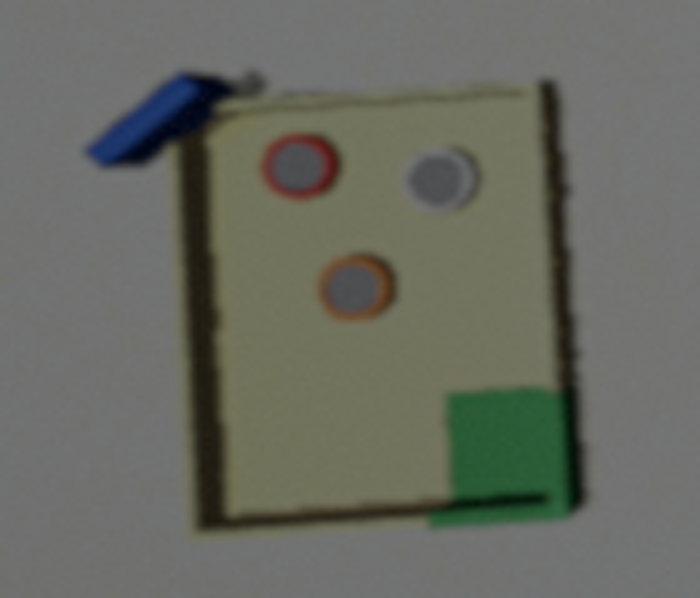

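Run:
```python
from h import *
t=cam('top')
m=mask(t,(45,45,60),(75,110,255)); m[:, :270]=0; m[:,430:]=0; m[352:]=0; m[:240]=0
w=np.array([ray(t,u,v,0) for v,u in zip(*np.nonzero(m))])[:,:2]
s=np.linalg.lstsq(np.c_[2*w,np.ones(len(w))],(w**2).sum(1),rcond=None)[0]
print('disc',s[:2],np.sqrt(s[2]+s[0]**2+s[1]**2))
Z=lambda a,b:(90+a/5,255+b/4.6)
A=ray(t,*Z(195,530),45);B=ray(t,*Z(180,150),45);print('rim -x+y',A,B)
C=ray(t,*Z(582,512),0);D=ray(t,*Z(555,85),0);print('base -x-y',C,D)
y1=-np.arctan2(*(B-A)[1::-1][::1]) if 0 else np.arctan2((B-A)[1],(B-A)[0]);y2=np.arctan2((D-C)[1],(D-C)[0]);print('yaws',y1,y2,'len',np.linalg.norm(A[:2]-C[:2]),np.linalg.norm(D-C))
y=(y1+y2)/2;R=np.array([[np.cos(y),-np.sin(y)],[np.sin(y),np.cos(y)]])
c1=A[:2]-R@[-95,75];c2=C[:2]-R@[-95,-75];print('centres',c1,c2)
c=(c1+c2)/2; print('grip pred',c+R@[88,69]);
G=ray(t,119.7,281.7,70)[:2]; print('centre by grip',G-R@[88,69])
```

```text
disc [ 455.72851681 -215.61723633] 140.07144346820078
rim -x+y [368.59993489 233.0963764   45.        ] [533.04542658 243.71776601  45.        ]
base -x-y [370.01810732  87.53504831   0.        ] [563.22399434 102.52531618   0.        ]
yaws 0.0644995275330229 0.07743188924845473 len 145.56823640027403 193.78653954092272
centres [468.67878085 165.0212371 ] [459.4610296  169.08235762]
grip pred [546.95588351 242.11786562]
centre by grip [461.87302874 173.279782  ]
```

```bash
cat >> h.py <<'E'
from scipy.spatial.transform import Rotation as Ro
def tool():
    s=status.state(); return np.array(s['eef_pos']),Ro.from_euler('xyz',s['tcp_rot']).as_matrix()
def plan(target,zdir=None):
    "tool-frame shift (after turning) and turn in deg so tool z lies along +-zdir (world angle)"
    p,R=tool(); deg=0
    if zdir is not None:
        a=np.arctan2(R[1,2],R[0,2]); d=(zdir-a+np.pi/2)%np.pi-np.pi/2
        deg=-np.degrees(d); R=R@Ro.from_euler('x',deg,degrees=True).as_matrix()
    sh=R.T@(np.array(target)-p); print('pos',p.round(1),'z',R[:,2].round(3),'y',R[:,1].round(3),'turn',round(deg,1),'shift',sh.round(1)); return sh,deg
E
python3 - <<'E'
from h import *
c=np.array([464,168]);y=.07;R=np.array([[np.cos(y),-np.sin(y)],[np.sin(y),np.cos(y)]])
print('start',c+R@[-22,117])
plan([500,-150,225],.07)
plan([*(c+R@[-22,117]),225],.07)
E
```

```text
start [433.87056486 283.17472439]
pos [ 277.9 -559.7  225.3] z [ 0.998  0.07  -0.   ] y [-0.07   0.998  0.001] turn -67.6 shift [  0.5 393.1 250.2]
pos [ 277.9 -559.7  225.3] z [ 0.998  0.07  -0.   ] y [-0.07   0.998  0.001] turn -67.6 shift [8.000e-01 8.299e+02 2.146e+02]
```

>>> apply_moves(increments=[[0, 0, 0, 0, -8.45], [0, 0, 0, 0, -8.45], [0, 0, 0, 0, -8.45], [0, 0, 0, 0, -8.45], [0, 0, 0, 0, -8.45], [0, 0, 0, 0, -8.45], [0, 0, 0, 0, -8.45], [0, 0, 0, 0, -8.45]])

```text
t: 1.0
eef_pos: [277.9, -559.7, 225.5]
tcp_rot: [1.783, 1.571, 1.859]
ft_force: [-0.5, -0.3, -0.2]
opening: 1.002
```

>>> apply_moves(increments=[[0, 0, 30, 25, 0], [0, 0, 40, 25, 0], [0, 0, 40, 25, 0], [0, 0, 40, 25, 0], [0, 0, 40, 25, 0], [0, 0, 40, 25, 0], [0, 0, 40, 25, 0], [0, 0, 40, 25, 0], [0, 0, 40, 25, 0], [0, 0, 40, 25, 0]])

```text
t: 2.0
eef_pos: [500.7, -151.5, 225.7]
tcp_rot: [-0.811, 1.571, -0.741]
ft_force: [1.3, -0.3, -0.2]
opening: 0.997
```

>>> apply_moves(increments=[[0, 0, 44, 0, 0], [0, 0, 44, 0, 0], [0, 0, 44, 0, 0], [0, 0, 44, 0, 0], [0, 0, 44, 0, 0], [0, 0, 44, -5, 0], [0, 0, 44, -5, 0], [0, 0, 44, -5, 0], [0, 0, 44, -10, 0], [0, 0, 44, -10, 0]])

```text
t: 3.0
eef_pos: [433.7, 284.9, 225.6]
tcp_rot: [-1.187, 1.571, -1.117]
ft_force: [0.3, 0.1, 0.3]
opening: 1.001
```

Run:
```python
from h import *
plan([434,283,24],.07); print(status.state()['joints'])
t=cam('top','top1.png')
cam('wrist','w1.png')
```

```text
pos [433.7 284.9 225.6] z [0.998 0.07  0.   ] y [-0.07   0.998 -0.   ] turn -0.0 shift [ 2.016e+02 -1.900e+00  1.000e-01]
[ 4.53886627e-01  3.40894795e-01  1.81617461e+00 -1.51550172e-04
  9.84523309e-01  3.84151566e-01]
```

View pics/w1.png

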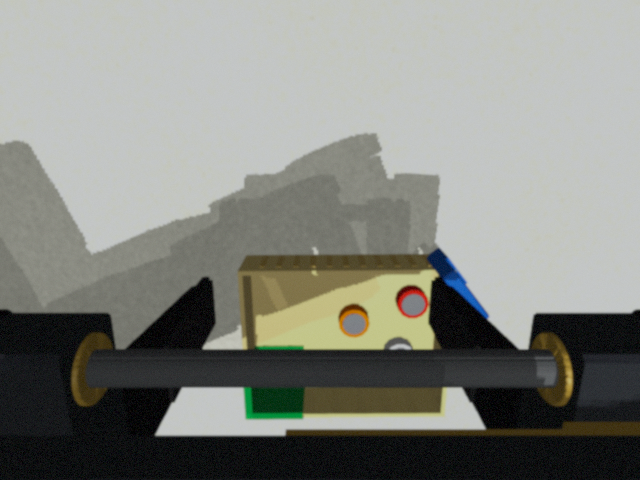

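The wrist view shows the tray's edges parallel to the jaws. The +y wall's base is near row 256 and its rim near row 270, with the grip at (450,285).

Run:
```python
from h import *
c=cam('wrist')
for q,z in [((240,270),45),((428,271),45),((246,256),0),((426,255),0),((246,418),45),((442,414),45)]: print(q,z,ray(c,*q,z).round(1))
C=np.array([464,168]);y=.07;R=np.array([[np.cos(y),-np.sin(y)],[np.sin(y),np.cos(y)]])
for v in [(-95,75),(95,75),(-95,-75),(95,-75)]: print(v,C+R@v, proj(c,[*(C+R@v),45]).round())
print((-c['R'].T@c['t']).round(1))
```

```text
(240, 270) 45 [365.4 235.1  45. ]
(428, 271) 45 [526.8 246.2  45. ]
(246, 256) 0 [362.8 232.7   0. ]
(426, 255) 0 [535.9 246.7   0. ]
(246, 418) 45 [374.3  84.5  45. ]
(442, 414) 45 [561.1 103.   45. ]
(-95, 75) [363.98694143 236.17175452] [238. 269.]
(95, 75) [553.52163147 249.46089552] [459. 270.]
(-95, -75) [374.47836853  86.53910448] [246. 416.]
(95, -75) [564.01305857  99.82824548] [445. 417.]
[426.2 364.5 383.5]
```

>>> apply_moves(increments=[[0, 20, 0, -4, 0], [0, 28, 0, 0, 0], [0, 28, 0, 0, 0], [0, 28, 0, 0, 0], [0, 28, 0, 0, 0], [0, 28, 0, 0, 0], [0, 20, 0, 0, 0], [0, 12, 0, 0, 0], [0, 7, 0, 0, 0], [0, 0, 0, 0, 0]])

```text
t: 4.15
eef_pos: [430.6, 282.4, 26.3]
tcp_rot: [-2.588, 1.57, -2.518]
ft_force: [-0.4, 0.1, -0.6]
opening: 0.995
```

Run:
```python
from h import *
sh,_=plan([*(tool()[0][:2]+[-8,-384]),26]); print(status.state()['ft_force'])
```

```text
pos [430.6 282.4  26.3] z [ 0.998  0.069 -0.001] y [-0.069  0.998 -0.   ] turn 0 shift [   0.5 -382.5  -34.6]
[-0.35519132  0.14408105 -0.57005723]
```

>>> apply_moves(increments=[[0, 0, -8, 0, 0], [0, 0, -8, 0, 0], [0, 0, -6, 0, 0], [0, 0, -4, 0, 0], [0, 0, -4, 0, 0], [0, 0, -4, 0, 0], [0, 0, -5, -0.4, 0], [0, 0, -6, -0.5, 0], [0, 0, -7, -0.6, 0], [0, 0, -8, -0.7, 0]])

```text
t: 5.15
eef_pos: [432.5, 222.4, 26.6]
tcp_rot: [-0.198, 1.571, -0.128]
ft_force: [-0.4, 3.9, 1.9]
opening: 0.999
```

Run:
```python
from h import *
print(tool()[0],status.state()['ft_force']); s=cam('side','s2.png')
```

```text
[432.50261265 222.36711268  26.61926658] [-0.44790459  3.91072147  1.90190813]
```

View pics/s2.png

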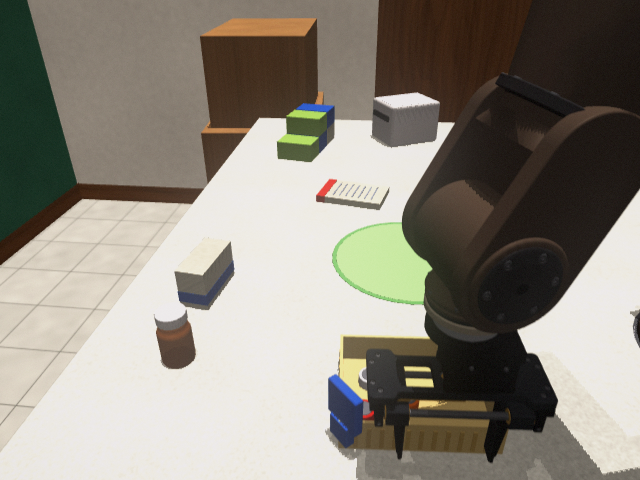

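>>> apply_moves(increments=[[0, 0, -6, -0.6, 0], [0, 0, -9, -0.9, 0], [0, 0, -12, -1.1, 0], [0, 0, -12, -1.1, 0], [0, 0, -12, -1.1, 0], [0, 0, -12, -1.1, 0], [0, 0, -12, -1.1, 0], [0, 0, -12, -1.1, 0], [0, 0, -12, -1.1, 0], [0, 0, -12, -1.1, 0]])

```text
t: 6.2
eef_pos: [429.9, 110.4, 26.6]
tcp_rot: [-1.433, 1.571, -1.364]
ft_force: [0.6, 1.9, -1.2]
opening: 1.0
```

>>> apply_moves(increments=[[0, 0, -12, -1.1, 0], [0, 0, -12, -1.1, 0], [0, 0, -12, -1.1, 0], [0, 0, -12, -1.1, 0], [0, 0, -12, -1.1, 0], [0, 0, -12, -1.1, 0], [0, 0, -12, -1.1, 0], [0, 0, -12, -1.1, 0], [0, 0, -8, -0.8, 0], [0, 0, -4, -0.4, 0]])

```text
t: 7.2
eef_pos: [427.5, 2.1, 26.6]
tcp_rot: [-0.98, 1.571, -0.911]
ft_force: [0.5, 1.9, -0.7]
opening: 0.997
```

Run:
```python
from h import *
plan([424,-133,26],.07); t=cam('top','t3.png'); b=mask(t,(105,120,40),(130,255,255)); b[:,500:]=0;b[:220]=0; k=big(b)[:,0]; print(k.mean(0),ray(t,*k.mean(0),70))
```

```text
pos [427.5   2.1  26.6] z [0.998 0.07  0.   ] y [-0.07   0.998 -0.   ] turn -0.1 shift [   0.6 -134.5  -13. ]
[250.58695652 284.91304348] [539.732189    -9.01001358  70.        ]
```

View pics/t3.png

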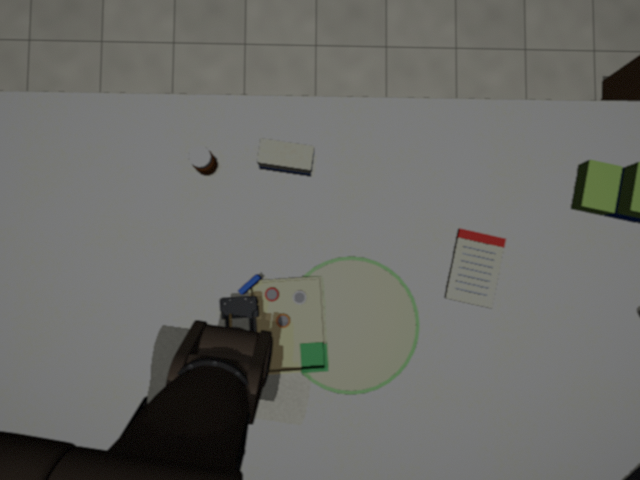

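Run:
```python
from h import *
t=cam('top'); print(ray(t,351,325.5,0))
m=mask(t,(45,45,60),(75,110,255)); m[:, :335]=0; m[:,430:]=0; m[400:]=0; m[:240]=0
w=np.array([ray(t,u,v,0) for v,u in zip(*np.nonzero(m))])[:,:2]
for i in range(5):
    s=np.linalg.lstsq(np.c_[2*w,np.ones(len(w))],(w**2).sum(1),rcond=None)[0]; r=np.sqrt(s[2]+s[0]**2+s[1]**2)
    e=np.abs(np.linalg.norm(w-s[:2],axis=1)-r); w=w[e<max(4,2*np.median(e))]
print(s[:2],r,len(w))
```

```text
[ 455.34989603 -214.21285245    0.        ]
[ 455.50025747 -215.95670886] 140.05000939086938 895
```

>>> apply_moves(increments=[[0, 0, -6, -0.6, 0], [0, 0, -10, -1.0, 0], [0, 0, -12, -1.2, 0], [0, 0, -12, -1.2, 0], [0, 0, -12, -1.2, 0], [0, 0, -12, -1.2, 0], [0, 0, -12, -1.2, 0], [0, 0, -12, -1.2, 0], [0, 0, -12, -1.2, 0], [0, 0, -10, -1, 0]])

```text
t: 8.3
eef_pos: [424.2, -108.6, 26.6]
tcp_rot: [-1.114, 1.571, -1.045]
ft_force: [0.7, 4.2, 3.1]
opening: 0.998
```

>>> apply_moves(increments=[[0, 0, -9, -0.6, 0], [0, 0, -7, -0.5, 0], [0, 0, -5, 0, 0], [0, 0, -3, 0, 0], [0, 0, 0, 0, 0], [0, 0, 10, 0, 0], [0, 0, 20, 0, 0], [0, 0, 30, 0, 0], [0, -20, 20, 0, 0], [0, -40, 20, 0, 0]])

```text
t: 9.3
eef_pos: [416.5, -29.9, 85.6]
tcp_rot: [2.864, 1.566, 2.934]
ft_force: [1.3, -0.6, 1.3]
opening: 0.995
```

>>> apply_moves(increments=[[0, -40, 20, 0, 0], [0, -40, 30, 0, 0], [0, -40, 40, 0, 0], [0, 0, 40, 0, 0], [0, 0, 30, 0, 0], [0, 0, 0, 0, 0]])

```text
t: 9.9
eef_pos: [406.1, 126.3, 202.2]
tcp_rot: [0.265, 1.57, 0.339]
ft_force: [-0.3, -0.8, 0.4]
opening: 0.999
```

Run:
```python
from h import *
print(tool()[0]); t=cam('top','t4.png'); p=t['pixels'][250:400,270:430]
cv2.imwrite('pics/z4.png',cv2.cvtColor(cv2.resize(p,None,fx=4,fy=4,interpolation=cv2.INTER_CUBIC),cv2.COLOR_RGB2BGR))
b=mask(t,(105,120,40),(130,255,255)); b[:,500:]=0;b[:220]=0; k=big(b)[:,0]; print(k.mean(0),ray(t,*k.mean(0),70))
```

```text
[406.07023786 126.28656063 202.19695401]
[317.95348837 286.30232558] [ 537.64528319 -142.74326475   70.        ]
```

View pics/z4.png

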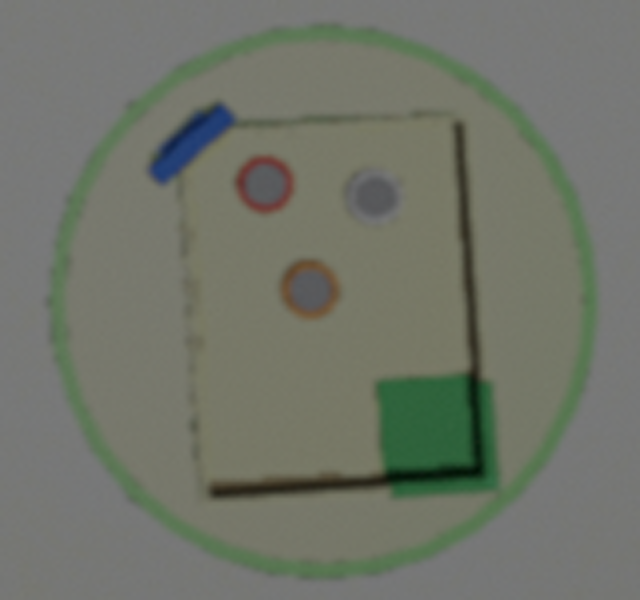

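The tray stands inside the ring. The green rim corner at crop pixel (497,490) is closest to it.

Run:
```python
from h import *
t=cam('top'); Z=lambda a,b:(270+a/4-.4,250+b/4-.4)
a=ray(t,*Z(497,492),45)[:2];b=ray(t,*Z(203,497),45)[:2];e=ray(t,*Z(460,115),45)[:2]
print(a,b,e,np.linalg.norm(a-b),np.linalg.norm(a-e))
for v in [a-e]: print('yaw x',np.arctan2(-v[1],-v[0]))
d=b-a; print('yaw y',np.arctan2(-d[0],d[1]))
y=.07
R=np.array([[np.cos(y),-np.sin(y)],[np.sin(y),np.cos(y)]])
G=ray(t,318,286.3,70)[:2]
for c in (a+R@[95,75],b+R@[95,-75],e+R@[-95,75],G-R@[88,69],(424+25.9+5.9-.5,-133+1.8-84.8)): print('c',np.round(c,1))
c=np.mean([a+R@[95,75],b+R@[95,-75],e+R@[-95,75]],0)
for v in [(-95,-75),(-95,75),(95,75),(95,-75)]: print(v,np.linalg.norm(c+R@v-[455.5,-215.5]))
print('G',G,c+R@[88,69])
plan([*(c+R@[88,69]),170],y+.668)
```

```text
[ 364.20608052 -297.74415999] [ 361.63421077 -149.03933312] [ 554.49105801 -279.39490096] 148.72706562514074 191.1676436125575
yaw x 0.09613317349195241
yaw y 0.017293408823329335
c [ 453.7 -216.3]
c [ 461.6 -217.2]
c [ 454.5 -211.2]
c [ 454.7 -217.8]
c [ 455.3 -216. ]
(-95, -75) 119.81105910052908
(-95, 75) 120.45352544174789
(95, 75) 122.2641178569174
(95, -75) 121.63121559359203
G [ 537.65036276 -142.83586583] [ 539.57609182 -139.91984327]
pos [406.4 124.  201.8] z [ 0.74   0.673 -0.   ] y [-0.673  0.74  -0.   ] turn -38.1 shift [  31.9 -284.8  -79. ]
```

>>> apply_moves(increments=[[0, 0, 0, 0, -7.62], [0, 0, 0, 0, -7.62], [0, 0, 0, 0, -7.62], [0, 0, 0, 0, -7.62], [0, 0, 0, 0, -7.62], [0, 0, 0, 0, 0]])

```text
t: 10.6
eef_pos: [406.9, 122.4, 201.7]
tcp_rot: [2.97, 1.57, -2.578]
ft_force: [0.0, -1.1, 0.0]
opening: 0.999
```

>>> apply_moves(increments=[[0, 0, -20, -5, 0], [0, 0, -30, -8, 0], [0, 0, -35, -10, 0], [0, 0, -35, -10, 0], [0, 0, -35, -10, 0], [0, 0, -35, -10, 0], [0, 0, -35, -10, 0], [0, 0, -30, -8, 0], [0, 0, -30, -8, 0], [0, 0, 0, 0, 0]])

```text
t: 11.6
eef_pos: [540.3, -144.6, 201.4]
tcp_rot: [-1.905, 1.57, -1.178]
ft_force: [-0.3, -0.2, 0.0]
opening: 0.997
```

Run:
```python
from h import *
plan([538.5,-141.5,170],.738); t=cam('wrist','w5.png')
b=mask(t,(105,120,40),(130,255,255)); k=big(b); print(cv2.minAreaRect(k), [ray(t,*k[:,0].mean(0),z).round(1).tolist() for z in (70,92)])
```

```text
pos [ 540.3 -144.6  201.4] z [ 0.74   0.673 -0.   ] y [-0.673  0.74  -0.001] turn -0.6 shift [31.4  3.5  0.7]
((324.0, 228.0), (80.0, 20.0), 90.0) [[538.8, -141.3, 70.0], [534.9, -137.1, 92.0]]
```

View pics/w5.png

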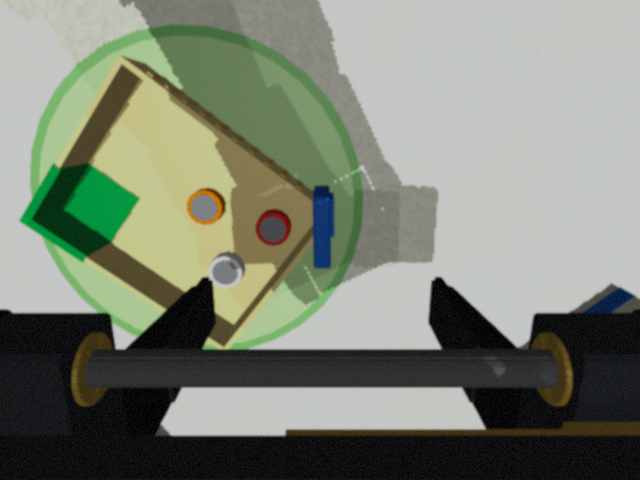

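The slab is at (323,228), lined up with the jaws and centred between the fingers, so I'll go down and pinch its top.

>>> apply_moves(increments=[[0, 15, 3.5, 0.5, 0], [0, 20, 0, 0, 0], [0, 20, 0, 0, 0], [0, 20, 0, 0, 0], [0, 15, 0, 0, 0], [0, 12, 0, 0, 0], [0, 9, 0, 0, 0], [0, 0, 0, 0, 0], [0.5, 0, 0, 0, 0], [0.8, 0, 0, 0, 0]])

```text
t: 12.65
eef_pos: [537.8, -138.3, 91.6]
tcp_rot: [-1.151, 1.57, -0.417]
ft_force: [0.1, 0.6, 0.4]
opening: 0.889
```

>>> apply_moves(increments=[[0.8, 0, 0, 0, 0], [0.84, 0, 0, 0, 0], [0.88, 0, 0, 0, 0], [0.88, 0, 0, 0, 0], [0.9, 0, 0, 0, 0], [0.9, 0, 0, 0, 0]])

```text
t: 13.25
eef_pos: [537.5, -138.3, 91.0]
tcp_rot: [-1.784, 1.571, -1.049]
ft_force: [-0.1, 0.5, 0.2]
opening: 0.386
```

Run:
```python
from h import *
s=status.state();print(tool()[0],s['opening']*95,s['ft_force'],s['moment'])
```

```text
[ 537.49453676 -138.31226496   90.98794653] 36.687062260917685 [-0.06552311  0.53214955  0.23753182] [ 0.08602253 -0.12872308  0.06410456]
```

>>> apply_moves(increments=[[0.9, 0, 0, 0, 0], [0.9, 0, 0, 0, 0], [0.9, 0, 0, 0, 0], [0.9, 0, 0, 0, 0], [0.9, 0, 0, 0, 0], [0.9, 0, 0, 0, 0]])

```text
t: 13.85
eef_pos: [537.3, -138.3, 91.0]
tcp_rot: [2.848, 1.57, -2.7]
ft_force: [-1.5, -1.6, 0.8]
opening: 0.125
```

Run:
```python
from h import *
s=status.state();print(tool()[0],s['opening']*95,s['ft_force'],s['moment'])
t=cam('top','t6.png');w=cam('wrist','w6.png');s=cam('side','s6.png')
cv2.imwrite('pics/c6.png',cv2.cvtColor(np.hstack([cv2.resize(s['pixels'][120:400,240:560],None,fx=1.2,fy=1.2),cv2.resize(w['pixels'],(400,336))]),cv2.COLOR_RGB2BGR))
```

```text
[ 537.34128558 -138.34693335   90.96278833] 11.892647919037973 [-1.5023634  -1.55796915  0.81913015] [-0.24295883  0.15055612  0.01906972]
```

View pics/c6.png

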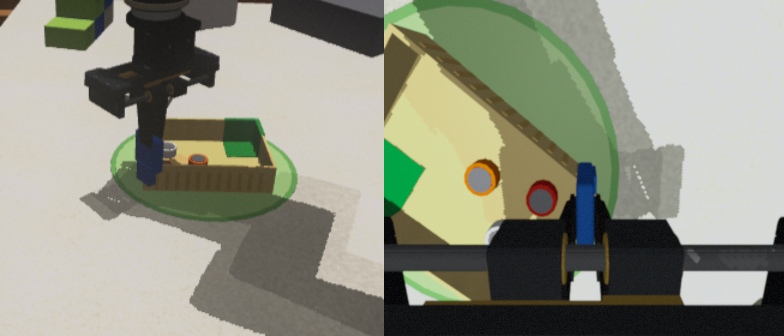

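The side and wrist views show the slab pinched near its top, opening 11.9 mm. Next I start raising it along the arc about the green corner.

>>> apply_moves(increments=[[0.9, -3, 0, -1.1, 0], [0.9, -3, 0, -1.2, 0], [0.9, -6, 0, -2.5, 0], [0.9, -6, 0, -2.7, 0], [0.9, -6, 0, -2.8, 0], [0.9, -5.8, 0, -2.9, 0], [0.9, -5.7, 0, -3.1, 0], [0.9, 0, 0, 0, 0]])

```text
t: 14.8
eef_pos: [525.4, -149.6, 127.4]
tcp_rot: [-1.251, 1.57, -0.516]
ft_force: [0.4, -1.1, -4.7]
opening: 0.124
```

Run:
```python
from h import *
s=status.state();print(tool()[0],s['opening']*95,s['ft_force'],s['moment'])
s=cam('side','s7.png')
cv2.imwrite('pics/c7.png',cv2.cvtColor(cv2.resize(s['pixels'][120:340,290:540],None,fx=2.6,fy=2.6,interpolation=cv2.INTER_CUBIC),cv2.COLOR_RGB2BGR))
```

```text
[ 525.37717924 -149.62428136  127.39386335] 11.763966926060922 [ 0.4305086  -1.09582072 -4.67532075] [ 0.34838001 -0.46426631  0.02648719]
```

View pics/c7.png

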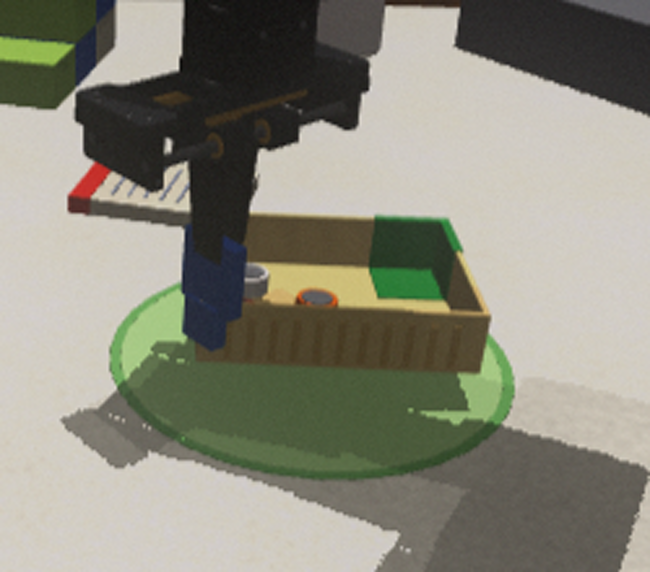

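The tray came up level: −4.7 N is its whole weight and the opening is unchanged. The flat pinch carries the tilting moment, and the tool can't pitch to follow. I'll set the tray back down and re-pinch the slab across its 50 mm width, so the pinch axis becomes the tilt axis and the tray can pivot.

>>> apply_moves(increments=[[0.9, 5.7, 0, 3.1, 0], [0.9, 5.8, 0, 2.9, 0], [0.9, 6, 0, 2.8, 0], [0.9, 6, 0, 2.7, 0], [0.9, 5, 0, 2, 0], [0.9, 3, 0, 1.3, 0], [0.9, 2, 0, 0.8, 0], [0.9, 1.5, 0, 0.5, 0], [0.9, 1, 0, 0.2, 0], [0.9, 0, 0, 0, 0]])

```text
t: 15.85
eef_pos: [537.4, -138.4, 91.2]
tcp_rot: [-1.534, 1.57, -0.799]
ft_force: [-2.9, 0.1, 3.8]
opening: 0.122
```

Run:
```python
from h import *
s=status.state();print(tool()[0],s['opening']*95,s['ft_force'],s['moment'],s['joints'][5])
```

```text
[ 537.44228231 -138.41463912   91.16583056] 11.624777589704305 [-2.85883274  0.07101412  3.76655352] [-0.01754123  0.37602578 -0.04218299] -1.1055119847894879
```

>>> apply_moves(increments=[[0.6, 0, 0, 0, 0], [0.4, 0, 0, 0, 0], [0.2, 0, 0, 0, 0], [0.2, 0, 0, 0, 0], [0.2, -10, 0, 0, 0], [0.2, -15, 0, 0, 0], [0.2, -25, 0, 0, 0], [0.2, -25, 0, 0, 0], [0.2, 0, 0, 0, 0], [0.2, 0, 0, 0, 8.2]])

```text
t: 16.85
eef_pos: [537.6, -138.3, 166.5]
tcp_rot: [-1.004, 1.569, -0.413]
ft_force: [-0.8, 0.0, -0.6]
opening: 0.796
```

>>> apply_moves(increments=[[0.2, 0, 0, 0, 8.2], [0.2, 0, 0, 0, 8.2], [0.2, 0, 0, 0, 8.2], [0.2, 0, 0, 0, 8.2], [0.2, 0, 0, 0, 8.2], [0.2, 0, 0, 0, 8.2], [0.2, 0, 0, 0, 8.2], [0.2, 0, 0, 0, 8.2], [0.2, 0, 0, 0, 8.2], [0.2, 0, 0, 0, 8.2]])

```text
t: 17.85
eef_pos: [537.3, -138.2, 165.3]
tcp_rot: [-2.546, 1.57, 2.892]
ft_force: [-0.7, -0.4, 0.3]
opening: 0.8
```

Run:
```python
from h import *
plan([538.5,-141.5,91],.738+np.pi/2); print(status.state()['opening'])
w=cam('wrist','w8.png');t=cam('top')
b=mask(w,(105,120,40),(130,255,255));k=big(b); r=cv2.minAreaRect(k);print(r)
for q in cv2.boxPoints(r): print(q,ray(w,*q,92).round(1),ray(w,*q,70).round(1))
g=mask(t,(55,90,30),(80,255,255)); g[:250]=0;g[400:]=0;g[:,:300]=0;g[:,430:]=0;k=big(g)[:,0]; q=k[np.argmax(k.sum(1))];print('green rim',q,ray(t,*q,45))
```

```text
pos [ 537.3 -138.2  165.3] z [ 0.673 -0.74  -0.   ] y [ 0.74   0.673 -0.   ] turn -0.7 shift [74.3 -1.3  3.3]
0.7997736400809095
((328.5, 240.5), (51.0, 83.0), 90.0)
[287. 215.] [ 542.2 -106.4   92. ] [ 537.3 -108.3   70. ]
[370. 215.] [ 573.4 -141.5   92. ] [ 571.4 -146.8   70. ]
[370. 266.] [ 551.2 -162.6   92. ] [ 547.1 -169.8   70. ]
[287. 266.] [ 518.9 -126.2   92. ] [ 511.7 -129.9   70. ]
green rim [393 372] [ 365.40358468 -296.02179849   45.        ]
```

View pics/w8.png

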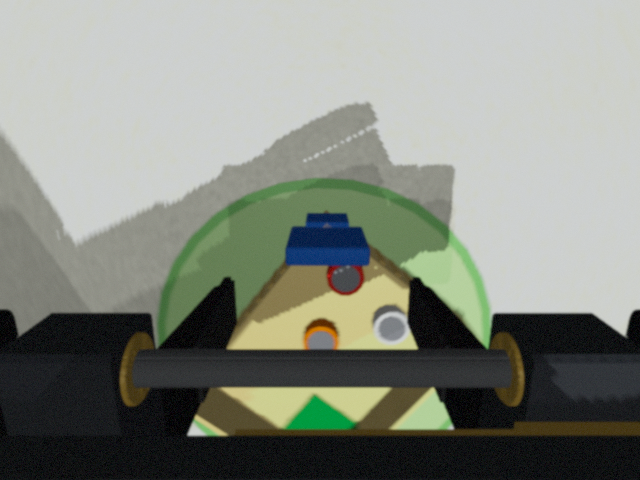

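The slab is centred between the jaws to within 3 mm and turned a quarter turn. The caps haven't moved, and the green rim corner is still at (365,−296).

>>> apply_moves(increments=[[0.2, 15, -1, 3.3, 0], [0.2, 20, 0, 0, 0], [0.2, 18, 0, 0, 0], [0.2, 12, 0, 0, 0], [0.2, 7, 0, 0, 0], [0.2, 3, 0, 0, 0], [0.3, 0, 0, 0, 0], [0.4, 0, 0, 0, 0], [0.5, 0, 0, 0, 0], [0.5, 0, 0, 0, 0]])

```text
t: 18.95
eef_pos: [539.1, -141.5, 90.9]
tcp_rot: [0.381, 1.57, -0.458]
ft_force: [-0.8, 1.6, 0.8]
opening: 0.528
```

>>> apply_moves(increments=[[0.5, 0, 0, 0, 0], [0.5, 0, 0, 0, 0], [0.5, 0, 0, 0, 0], [0.5, 0, 0, 0, 0]])

```text
t: 19.35
eef_pos: [539.1, -141.4, 90.9]
tcp_rot: [0.381, 1.57, -0.458]
ft_force: [-1.3, 0.6, 6.5]
opening: 0.522
```

>>> apply_moves(increments=[[0.52, -3, -1.1, 0, 0], [0.52, -3, -1.2, 0, 0], [0.52, -6, -2.5, 0, 0], [0.52, -6, -2.7, 0, 0], [0.52, -6, -2.8, 0, 0], [0.52, -5.8, -2.9, 0, 0], [0.52, -5.7, -3.1, 0, 0], [0.52, 0, 0, 0, 0]])

```text
t: 20.15
eef_pos: [526.8, -152.7, 126.8]
tcp_rot: [0.394, 1.57, -0.446]
ft_force: [0.3, 0.4, -4.3]
opening: 0.521
```

Run:
```python
from h import *
s=status.state();print(tool()[0],s['opening']*95,s['ft_force'],s['moment'])
s=cam('side','s9.png')
cv2.imwrite('pics/c9.png',cv2.cvtColor(cv2.resize(s['pixels'][120:340,290:540],None,fx=2.6,fy=2.6,interpolation=cv2.INTER_CUBIC),cv2.COLOR_RGB2BGR))
```

```text
[ 526.76850557 -152.66238075  126.83856529] 49.5169112047382 [ 0.25443363  0.42722729 -4.27393455] [ 0.09891253 -0.08911677  0.01313198]
```

View pics/c9.png

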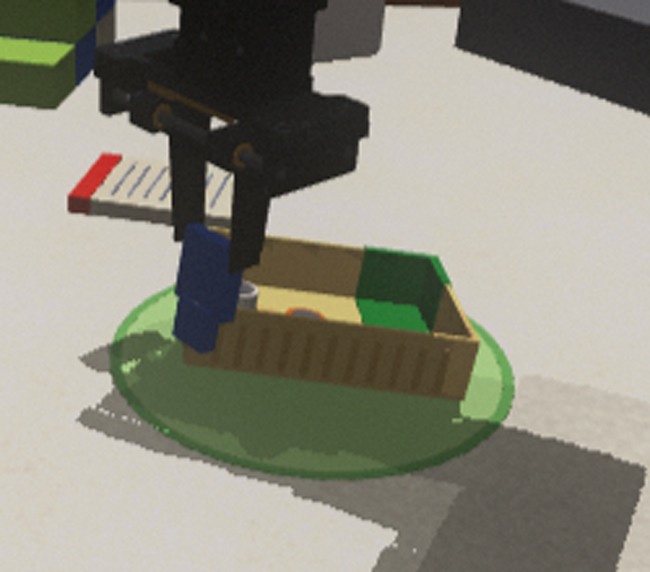

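>>> apply_moves(increments=[[0.52, -5.6, -3.35, 0, 0], [0.52, -5.6, -3.35, 0, 0], [0.52, -5.4, -3.6, 0, 0], [0.52, -5.4, -3.6, 0, 0], [0.52, -5.2, -3.9, 0, 0], [0.52, -5.2, -3.9, 0, 0], [0.52, -5, -4.15, 0, 0], [0.52, -5, -4.15, 0, 0], [0.52, 0, 0, 0, 0]])

```text
t: 21.1
eef_pos: [504.3, -172.8, 169.1]
tcp_rot: [0.302, 1.57, -0.538]
ft_force: [-0.9, -0.2, -3.2]
opening: 0.524
```

```bash
cat >> h.py <<'E'
def overlay(th,name):
    c=np.array([455,-216]);y=.07
    Rz=Ro.from_euler('z',y).as_matrix(); P=np.array([-95,-75,0]); a=np.array([-np.sin(.667),np.cos(.667),0])
    Rt=Ro.from_rotvec(-np.radians(th)*a).as_matrix()
    f=lambda v: Rz@(P+Rt@(np.array(v,float)-P))+[*c,0]
    s=cam('side');im=cv2.cvtColor(s['pixels'],cv2.COLOR_RGB2BGR); im=cv2.resize(im[120:340,290:540],None,fx=2.6,fy=2.6,interpolation=cv2.INTER_CUBIC)
    for v in [(-95,-75,45),(-95,75,0),(-95,75,45),(95,-75,45),(95,75,0)]:
        q=(proj(s,f(v))-[290,120])*2.6; cv2.circle(im,tuple(int(i) for i in q),4,(255,0,255),1)
    cv2.imwrite('pics/'+name,im); print('grip contact',f([88,69,86]))
E
python3 - <<'E'
from h import *
s=status.state();print(tool()[0],s['opening']*95,s['ft_force'],s['moment'])
overlay(21,'c10.png')
E
```

```text
[ 504.34121291 -172.76582847  169.11263   ] 49.7551438185837 [-0.94448195 -0.16421404 -3.23071306] [ 0.13684112 -0.16246151 -0.04622745]
grip contact [ 503.68399303 -172.12160555  163.73841256]
```

Picture limit reached, so I'll check the rest by numbers. Continuing to about 30°.

>>> apply_moves(increments=[[0.52, -4.8, -4.4, 0, 0], [0.52, -4.8, -4.4, 0, 0], [0.52, -4.6, -4.65, 0, 0], [0.52, -4.6, -4.65, 0, 0], [0.52, -4.3, -4.9, 0, 0], [0.52, -4.3, -4.9, 0, 0], [0.52, 0, 0, 0, 0], [0.52, 0, 0, 0, 0], [0.52, 0, 0, 0, 0], [0.52, 0, 0, 0, 0]])

```text
t: 22.15
eef_pos: [483.8, -190.9, 195.6]
tcp_rot: [-1.635, 1.571, -2.474]
ft_force: [1.6, 0.2, -2.8]
opening: 0.523
```

```bash
cat > chk.py <<'E'
from h import *
st=status.state();print(tool()[0].round(1),st['opening']*95,np.round(st['ft_force'],1),np.round(st['moment'],2))
c=np.array([455,-216]);y=.07;Rz=Ro.from_euler('z',y).as_matrix(); P=np.array([-95,-75,0]); a=np.array([-np.sin(.667),np.cos(.667),0])
def f(v,th): return Rz@(P+Ro.from_rotvec(-np.radians(th)*a).as_matrix()@(np.array(v,float)-P))+[*c,0]
print('contact pred 30',f([88,69,86],30).round(1))
for n in ('side','top','wrist'):
    s=cam(n,'f_%s.png'%n)
    for nm,lo,hi in [('orange',(8,150,60),(18,255,255)),('red',(170,120,50),(180,255,255)),('red2',(0,150,50),(6,255,255)),('green',(55,100,25),(80,255,255)),('blue',(105,120,40),(130,255,255))]:
        m=mask(s,lo,hi)
        L=[(cv2.contourArea(k),k[:,0].min(0).tolist(),k[:,0].max(0).tolist()) for k in cv2.findContours(m,0,1)[0] if cv2.contourArea(k)>12]
        L=[l for l in L if n!='side' or (300<l[1][0]<540 and l[1][1]>150)]
        print(n,nm,sorted(L)[::-1][:3])
    for th in (20,25,30,35): print(n,th,'in',proj(s,f([-91,-71,11.5],th)).round(),'rim--',proj(s,f([-95,-75,45],th)).round(),'rim-+',proj(s,f([-95,75,45],th)).round(),'rim+-',proj(s,f([95,-75,45],th)).round(),'grip',proj(s,f([88,69,70],th)).round(),'floor edge',proj(s,f([-41,-71,4],th)).round(),proj(s,f([-91,-21,4],th)).round())
E
python3 chk.py
```

```text
[ 483.8 -190.9  195.6] 49.684634801901886 [ 1.6  0.2 -2.8] [ 0.05 -0.24  0.1 ]
contact pred 30 [ 483.  -190.9  190.9]
side orange []
side red []
side red2 [(110.5, [318, 181], [336, 197])]
side green []
side blue []
side 20 in [453. 232.] rim-- [461. 217.] rim-+ [482. 240.] rim+- [369. 191.] grip [384. 197.] floor edge [428. 229.] [458. 244.]
side 25 in [454. 232.] rim-- [462. 217.] rim-+ [485. 236.] rim+- [373. 185.] grip [391. 186.] floor edge [429. 228.] [459. 242.]
side 30 in [454. 232.] rim-- [463. 217.] rim-+ [488. 232.] rim+- [377. 180.] grip [398. 175.] floor edge [430. 226.] [459. 241.]
side 35 in [454. 232.] rim-- [464. 218.] rim-+ [492. 228.] rim+- [381. 174.] grip [405. 166.] floor edge [431. 224.] [460. 239.]
top orange []
top red []
top red2 [(292.5, [459, 231], [504, 246])]
top green []
top blue []
top 20 in [391. 369.] rim-- [399. 377.] rim-+ [327. 388.] rim+- [399. 287.] grip [331. 301.] floor edge [389. 345.] [367. 371.]
top 25 in [391. 370.] rim-- [400. 379.] rim-+ [330. 391.] rim+- [403. 290.] grip [337. 307.] floor edge [390. 346.] [367. 372.]
top 30 in [391. 370
[... 290 characters left out ...]
, 337], [334, 350])]
wrist green [(1780.5, [274, 388], [360, 417]), (141.0, [164, 267], [183, 309]), (128.0, [160, 226], [166, 256])]
wrist blue [(12780.5, [262, 183], [383, 319])]
wrist 20 in [322. 379.] rim-- [323. 416.] rim-+ [166. 348.] rim+- [497. 291.] grip [322. 204.] floor edge [356. 345.] [279. 352.]
wrist 25 in [322. 381.] rim-- [323. 418.] rim-+ [164. 360.] rim+- [502. 309.] grip [322. 239.] floor edge [357. 349.] [279. 355.]
wrist 30 in [322. 382.] rim-- [323. 420.] rim-+ [162. 373.] rim+- [507. 330.] grip [322. 279.] floor edge [357. 353.] [278. 358.]
wrist 35 in [322. 382.] rim-- [323. 422.] rim-+ [161. 385.] rim+- [511. 351.] grip [323. 326.] floor edge [357. 358.] [278. 362.]
```

Run:
```python
import cv2,numpy as np
def cls(h,s,v):
    if v<28: return '#'
    if s<45: return 'w' if v>120 else ('g' if v>60 else ':')
    if h<7 or h>170: return 'R'
    if h<18: return 'O' if s>150 else 'b'
    if h<36: return 'y'
    if h<95: return 'G' if s>115 else 'd'
    if h<135: return 'B'
    return '?'
for n,(x0,x1,y0,y1,st) in {'side':(340,510,150,275,2),'wrist':(150,520,180,430,5)}.items():
    im=cv2.cvtColor(cv2.imread(f'pics/f_{n}.png'),cv2.COLOR_BGR2HSV)
    print(n)
    for y in range(y0,y1,st if n=='wrist' else 4): print(y,''.join(cls(*map(int,im[y,x])) for x in range(x0,x1,st)))
```

```text
side
150 wwwwwwwwwwwwwwwwwwwwww::::::gwwwwww:::::::wwwwwwwwwwwwwwwwwwwwwwwwwwwwwwwwwwwwwwg::::
154 wwwwwwwwwwwwwwwwwwwwww::::::wwwwwww:bb:::gwwwwwwwwwwwwwwwwwwwwwwwwwwwwwwwwwwwwwwwwwww
158 wwwwwwwwwwwwwwwwwwwwww::::::wwwwwwg::::::wwwwwwwwwwwwwwwwwwwwwwwwwwwwwwwwwwwwwwwwwwww
162 wwwwwwwwwwwwwwwwwwwwwwg::BBBwwwwww:::::::wwwwwwwwwwwwwwwwwwwwwwwwwwwwwwwwwwwwwwwwwwww
166 wwwwwwwwwwwwwwwwwwwwww::BBBBBBBBww::::::wwwwwwwwwwwwwwwwwwwwwwwwwwwwwwwwwwwwwwwwwwwww
170 wwwwwwwwwwwwwwwwwwwwwwwBBBBBBBBBBB::::::wwwwwwwwwwwwwwwwwwwwwwwwwwwwwwwwwwwwwwwwwwwww
174 wwwwwwwwwwwwwwwwwwwwwwBBBBBBBBBBBB:::::gwwwwwwwwwwwwwwwwwwwwwwwwwwwwwwwwwwwwwwwwwwwww
178 wwwwwwwwwwwwwwwwwwwwwBBBBBBBBBBBBB:wwwwwwwwwwwwwwwwwwwwwwwwwwwwwwwwwwwwwwwwwwwwwwwwww
182 wwwwwwwwwwwwwwwwwwyyBBBBBBBBBBBBBBwwwwwwwwwwwwwwwwwwwwwwwwwwwwwwwwwwwwwwwwwwwwwwwwwww
186 wwwwwwwwwwwwwwwwwyyBBBBBBBBBBBBBBgwwwwwwwwwwwwwwwwwwwwwwwwwwwwwwwwwwwwwwwwwwwwwwwwwww
190 wwwwwwwwwwwwwwwwyyygBBBBBBBBBBBBBwwwwwwwwwwwwwwwwwwwwwwwwwwwwwwwwwwwwwwwwwwwwwwwwwwww
194 wwwwwwwwwwwwwwwyyyyBBBBBBBBBBBB:ywwwwwwwwwwwwwwwwwwwwwwwwwwwwwwwwwwwwwwwwwwwwwwwwwwww
198 wwwwwwwwwww
[... 5040 characters left out ...]
##yy:::::::::::::::::::::g::::::::::::::ggg::::::::::yyy#B::BB:#:::#
390 d:::#B:#yyyy########yyyyyGGGGGGGGGGGGGGGGGyyywwwwwd######byyyy#::::d::B#B:
395 :::::#:#yyyy######:gwyyyyGGGGGGGGGGGGGGGGGywwwwwww:#######yyyyBB::B::BB:#:
400 :B:::::Byyy########wwwwwyGGGGGGGGGGGGGGGGGwwwwwwww:#######yyyy#BB::::::#BB
405 :::::dB##yy#######wwwwwwwwdGGGGGGGGGGGGGwwwwwwwwwww?#######yy#B::B:B::B:B:
410 ::B::BB###########wwwwwwwwwwwwGGGGGGGGwwwwwwwwwwwwwg####:#####:::::B:::BB:
415 :dB::B:###########wwwwwwwwwwwwwwwdGGwwwwwwwwwwwwwwww####?#####::?:B::::::#
420 BB::dB:B#B#######gwwwwwwwwwwwwwwwwwwwwwwwwwwwwwwwwww##########?:R:B:B::#::
425 B::BB::B#########wwwwwwwwwwwwwwwwwwwwwwwwwwwwwwwwwww:######byyyyyyyyyyyyyy
```

```bash
cat >> chk.py <<'E'
print('----')
for v in [(-76,-56,19),(-46,-56,19),(-76,-26,19),(-60,-30,19),(-46,-26,19),(-50,-40,19)]: print(v,proj(s,f(v,30)).round())
v0=proj(s,f([-46,-56,19],30)); print('cap dia px',np.linalg.norm(proj(s,f([-46+10.6,-56-10.6,19],30))-proj(s,f([-46-10.6,-56+10.6,19],30))))
hs=cv2.cvtColor(s['pixels'],cv2.COLOR_RGB2HSV)
for r in range(324,352,3): print(r,[tuple(hs[r,x].tolist()) for x in range(296,372,8)])
E
python3 chk.py | sed -n '/----/,$p'
```

```text
----
(-76, -56, 19) [319. 379.]
(-46, -56, 19) [341. 366.]
(-76, -26, 19) [292. 369.]
(-60, -30, 19) [307. 363.]
(-46, -26, 19) [313. 356.]
(-50, -40, 19) [323. 362.]
cap dia px 35.174354950419314
324 [(24, 92, 209), (24, 95, 207), (24, 93, 208), (23, 94, 209), (23, 96, 208), (23, 93, 209), (24, 92, 207), (23, 92, 209), (24, 90, 209), (24, 92, 209)]
327 [(24, 91, 208), (24, 97, 206), (24, 91, 207), (24, 93, 208), (24, 93, 208), (23, 93, 209), (23, 94, 208), (23, 93, 209), (24, 91, 208), (23, 93, 208)]
330 [(23, 94, 209), (24, 92, 207), (24, 94, 207), (23, 96, 208), (24, 92, 208), (24, 97, 208), (23, 85, 200), (23, 51, 180), (23, 81, 198), (23, 94, 208)]
333 [(23, 94, 208), (23, 95, 207), (44, 120, 147), (23, 94, 206), (24, 97, 208), (23, 94, 207), (30, 8, 155), (30, 5, 163), (26, 11, 158), (24, 91, 208)]
336 [(24, 93, 208), (36, 106, 157), (13, 200, 130), (7, 217, 149), (21, 105, 192), (22, 73, 172), (30, 6, 157), (15, 6, 166), (18, 8, 161), (24, 73, 185)]
339 [(23, 94, 207), (17, 205, 108), (0, 245, 146), (1, 245, 147), (1, 227, 136), (20, 24, 130), (30, 8, 160), (18, 8, 166), (25, 10, 159), (23, 40, 147)]
342 [(43, 121, 146), (2, 233, 126), (0, 255, 147), (0, 245, 148), (1, 255, 135), (15, 12, 125), (24, 8, 160), (30, 8, 166), (38, 6, 160), (23, 17, 133)]
345 [(73, 255, 142), (2, 255, 128), (1, 255, 146), (1, 246, 148), (2, 251, 134), (20, 12, 128), (30, 6, 163), (38, 5, 187), (38, 6, 176), (17, 14, 131)]
348 [(71, 225, 126), (2, 207, 117), (1, 219, 134), (1, 216, 131), (0, 222, 117), (20, 7, 106), (30, 5, 187), (45, 3, 174), (60, 5, 199), (42, 11, 121)]
351 [(120, 26, 39), (120, 13, 39), (150, 12, 42), (78, 44, 29), (100, 36, 42), (105, 13, 39), (90, 14, 37), (120, 20, 38), (135, 12, 42), (0, 28, 36)]
```

```bash
cat >> chk.py <<'E'
print('====')
for th in (28,30,32):
  B=np.array([f(v,th) for v in [(0,0,4),(1,0,4),(0,1,4)]]); o=-s['R'].T@s['t']
  for nm,u,vv in [('white',352,330),('red',319,335)]:
    d=s['R'].T@np.array([(u-s['cx'])/s['f'],(vv-s['cy'])/s['f'],1])
    k=np.linalg.solve(np.c_[B[1]-B[0],B[2]-B[0],-d],o-B[0]); e=k[:2]; print(th,nm,'uphill edge',e.round(1),'centre',(e-15*np.array([.786,.618])).round(1))
E
python3 chk.py | sed -n '/====/,$p'
```

```text
====
28 white uphill edge [-18.2 -45.6] centre [-30.  -54.9]
28 red uphill edge [-40.9 -28.5] centre [-52.7 -37.7]
30 white uphill edge [-14.9 -42.5] centre [-26.7 -51.8]
30 red uphill edge [-37.5 -25.9] centre [-49.3 -35.1]
32 white uphill edge [-11.1 -39. ] centre [-22.9 -48.3]
32 red uphill edge [-33.7 -22.9] centre [-45.5 -32.2]
```

The rim apexes match 30° in both views. However, the white and red caps look about 10–20 mm short of a full pack, as if one were wedged. I'll tilt slightly further and shake gently sideways.

>>> apply_moves(increments=[[0.52, -4, -5, 5, 0], [0.52, -4, -5, -8, 0], [0.52, 0, 0, 8, 0], [0.52, 0, 0, -8, 0], [0.52, 0, 0, 8, 0], [0.52, 0, 0, -8, 0], [0.52, 0, 0, 3, 0], [0.52, 0, 0, 0, 0], [0.52, 0, 0, 0, 0]])

```text
t: 23.5
eef_pos: [476.3, -197.6, 203.7]
tcp_rot: [-1.833, 1.571, -2.672]
ft_force: [-0.7, 0.8, -3.2]
opening: 0.526
```

```bash
cat > m.py <<'E'
import cv2,sys
exec(open('chk.py').read().split("for n in ('side'")[0])
s=cam('wrist','g.png')
def cls(h,q,v):
    if v<28: return '#'
    if q<45: return 'w' if v>110 else ('g' if v>60 else ':')
    if h<7 or h>170: return 'R'
    if h<18: return 'O' if q>150 else 'b'
    if h<36: return 'y'
    if h<95: return 'G' if q>115 else 'd'
    return 'B' if h<135 else '?'
im=cv2.cvtColor(s['pixels'],cv2.COLOR_RGB2HSV)
for y in list(range(316,352,3))+list(range(386,424,4)): print(y,''.join(cls(*map(int,im[y,x])) for x in range(220,430,3)))
print('green apex',[proj(s,f([-41,-21,4],th)).round().tolist() for th in (28,30,32,34)])
E
python3 m.py
```

```text
[ 476.3 -197.6  203.7] 49.9475251410512 [-0.7  0.8 -3.2] [ 0.07 -0.07 -0.07]
contact pred 30 [ 483.  -190.9  190.9]
316 yyy############BBBBBBBBBBBBBBBBBBBBBBBBBBBBBBBBBBBBBBB############yyyy
319 yy#############yyyyyyyyyyyyyyyyyyyyyyyyyyyyyyyyyyyyyy:#############yyy
322 y##############yyyyyyyyyyyyyyyGGyyyyyyyyyyyyyyyyyyyyyy##############yy
325 ##############ByyyyyyyyyyyyyGGGGGGdyyyyyyyyyyyyyyyyyyy##############yy
328 ###############yyyyyyyyyyyyGGGGGGGGGdwwwwwwyyyyyyyyyyy###############y
331 ##############yyyyyyybOOROyGGGGGGGGdwwwwwwwwwyyyyyyyyy################
334 ##############yyyyybRRRRRRRROGGGGGGwwwwwwwwwwyyyyyyyyyb###############
337 ##############yyyyyRRRRRRRRRRyGGGGdwwwwwwwwwwyyyyyyyyyy###############
340 ##############yyyyyRRRRRRRRRROGGyyywwwwwwwwwwwyyyyyyyyy###############
343 #############yyyyyyRRRRRRRRRRROOOObwwwwwwwwwwwyyyyyyyyy###############
346 #############yyyyyyRRRRRRRRRROOOOObwwwwwwwwwwwyyyyyyyyyy#####:########
349 ::::::B:d::::yyyyybRRRRggRRRRROOOObwwgggggggwwyyyyyyyyy:#::::::##::::?
386 ::::::::::ggggggggdddd:ddgd:dddd::::::d::ddddgggggggggggggg:::::::::::
390 #######b?wwwwwwwwwwdGGGGGGGGGGGGGGGGGGGGGGGdwwwwwwwwwwwwwww:#d########
394 #######?:wwwwwwwwwwwwwwwdGGGGGGGGGGGGGGGdwwwwwwwwwwwwwwwwwww:#########
398 #######:gwwwwwwwwwwwwwwwwwwwddGGGGGGGdwwwwwwwwwwwwwwwwwwwwww::########
402 #######gwwwwwwwwwwwwwwwwwwwwwwwwwddwwwwwwwwwwwwwwwwwwwwwwwwww:########
406 ######:wwwwwwwwwwwwwwwwwwwwwwwwwwwwwwwwwwwwwwwwwwwwwwwwwwwwwww########
410 ######gwwwwwwwwwwwwwwwwwwwwwwwwwwwwwwwwwwwwwwwwwwwwwwwwwwwwwww:#######
414 ######wwwwwwwwwwwwwwwwwwwwwwwwwwwwwwwwwwwwwwwwwwwwwwwwwwwwwwwww#######
418 #####:wwwwwwwwwwwwwwwwwwwwwwwwwwwwwwwwwwwwwwwwwwwwwwwwwwwwwwwww#######
422 #####wwwwwwwwwwwwwwwwwwwwwwwwwwwwwwwwwwwwwwwwwwwwwwwwwwwwwwwwwwg######
green apex [[312.0, 317.0], [312.0, 320.0], [312.0, 322.0], [312.0, 325.0]]
```

Now orange sits in the corner, red is to its left and white to its right. The green floor's apex at (312,321) matches a 31–32° tilt. I'll ease back slightly and verify before handing in.

>>> apply_moves(increments=[[0.52, 2, 2.5, 0, 0], [0.52, 2, 2.5, 0, 0], [0.52, 0, 0, 0, 0], [0.52, 0, 0, 0, 0], [0.52, 0, 0, 0, 0], [0.52, 0, 0, 0, 0], [0.52, 0, 0, 0, 0]])

```text
t: 24.25
eef_pos: [480.0, -194.4, 199.8]
tcp_rot: [-0.291, 1.571, -1.131]
ft_force: [-1.5, -0.7, -2.6]
opening: 0.519
```

```bash
cat >> m.py <<'E'
B=np.array([f(v,31.5) for v in [(0,0,4),(1,0,4),(0,1,4)]]); o=-s['R'].T@s['t']
for nm,lo,hi in [('red',(0,200,60),(5,255,255)),('orange',(8,180,60),(17,255,255))]:
    pass
s2=cam('side'); i2=cv2.cvtColor(s2['pixels'],cv2.COLOR_RGB2HSV)
print('--side'); 
for y in range(194,262,5): print(y,''.join(cls(*map(int,i2[y,x])) for x in range(350,510,2)))
for th in (28,31,34): print(th,[proj(s2,f(v,th)).round().tolist() for v in [(-95,75,45),(-95,75,0),(-95,-75,45)]])
print('joint vel',np.abs(st['qvel']).max())
E
python3 m.py
```

```text
[ 480.  -194.4  199.8] 49.30700185519994 [-1.5 -0.7 -2.6] [-0.11  0.07 -0.01]
contact pred 30 [ 483.  -190.9  190.9]
316 yyR############BBBBBBBBBBBBBBBBBBBBBBBBBBBBBBBBBBBBBBB############yyyy
319 yy#############yyyyyyyyyyyyyyyyyyyyyyyyyyyyyyyyyyyyyyb#############yyy
322 y##############yyyyyyyyyyyyyyyyyyyyyyyyyyyyyyyyyyyyyyy##############yy
325 ###############yyyyyyyyyyyyyyyyyyyyyyyyyyyyyyyyyyyyyyy##############yy
328 ###############yyyyyyyyyyyyyydGGGyyyyyyyyyyyyyyyyyyyyy###############y
331 ##############yyyyyyyyyyyyyyGGGGGGGyyyyyyyyyyyyyyyyyyy################
334 ##############yyyyyyyyyyyyyGGGGGGGGGdwwwwwwyyyyyyyyyyy################
337 ##########:###yyyyyyyORRRROGGGGGGGGwwwwwwwwwwyyyyyyyyyy###############
340 ##############yyyyybRRRRRRRROGGGGGGwwwwwwwwwwyyyyyyyyyy###############
343 #############yyyyyyRRRRRRRRRRyGGGGdwwwwwwwwwwyyyyyyyyyy###############
346 ######d:#####yyyyyyRRRRRRRRRROGyyyywwwwwwwwwwwyyyyyyyyyy##############
349 :::d:::?:#:::yyyyyyRRRRRRRRRRROOOObgggwwwwwgggyyyyyyyyy:::?:::::::::#:
386 ::::::::::gyyyygyggddd:dddd:d::ddg:d:ddddd:d:ddyggggggggggg:::::::::::
390 ####
[... 1426 characters left out ...]
www
234 dddddddddddddddddddddddddddddddddddddddyyyyyyybyyyyyyyyyyyyyyyyyyyyyywwwwwwwwwww
239 dddddddddddddddddddddddddddddddddddddddddddddyyyyyyyyyyyyyyyyyyyyyyywwwwwwwwwwww
244 ddddddddddddddddddddddddddddddddddddddddddddddddddyyyyyyyyyyyyyyyywwwwwwwwwwwwww
249 dddddddddddddddddddddddddddddddddddddddddddddddddddddddyyyyyyyyyywwwwwwwwwwwwwww
254 dddddddddddddddddddddddddddddddddddddddddddddddddddddddddddddybydGdwwwwwwwwwwwww
259 ddddddddddddddddddddddddddddddddddddddddddddddddddddddddddddddddddGGwwwwwwwwwwww
28 [[487.0, 233.0], [476.0, 257.0], [462.0, 217.0]]
31 [[489.0, 231.0], [477.0, 255.0], [463.0, 218.0]]
34 [[491.0, 229.0], [478.0, 252.0], [464.0, 218.0]]
joint vel 0.001685275031476887
```

```bash
python3 -c "from cell import env; print(env.job_done())"
```

```text
the job is handed in; nothing more can be done
None
```

The job is handed in at about 24.5 s. The tray stands on the disc, held still by its blue grip at about 30°, with all three caps in the green corner.

**Slide:** I pushed the tray low on its +y wall with both open fingers, flat along the counter. It ended with every base corner about 120–122 mm from the disc centre; the disc's radius is 145 mm.

**First grip failed:** I pinched the slab across its thin direction, as the scene text advises. That lifted the tray level by up to about 36 mm instead of tilting it, because this interface cannot pitch the tool. I set it straight back down on the disc; the caps had not moved.

**Second grip:** I pinched the same slab across its 50 mm width, so the tray could pivot, and raised it along an arc about the green corner. At 30° the red and white caps had stopped short, so I tilted about 3° more, shook gently sideways and eased back.

**Last checks:**
- **Tilt:** the wrist and side views both match about 30° with the green corner as the pivot.
- **Corner on the disc:** the vertical force was −2.6 N, less than the roughly 4.5 N full weight. That fits the green corner still resting on the disc.
- **Caps:** red and white lie on either side of the orange cap. The gripper bar hid part of the orange cap, so its place right in the corner is inferred from its visible edge and its neighbours.
- **Still and held:** the arm was at rest, with the opening at about 49–50 mm.
- **Bystanders:** I did not measure the bottle, carton and pad again at the end. The arm did not go near them.

I had used all 12 picture views before the final tilt, so these last checks are from pixel colours and numbers only.

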